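Set out the reagents on the staging mat

TASK

Set out the reagents on the white mat for the next measurement, all standing upright: the orange-capped jar in the middle of the blue coaster, the white dropper bottle in the middle of the yellow coaster, the teal-capped tube on the mat midway between the two, and the tall purple-capped tube about 7.5 cm (centre to centre) behind the teal-capped tube, square to the line of the coasters, towards the mat's far long edge. Keep the containers upright while you carry them, and leave the beaker and the blue tip box where they stand.

Things in the scene. Friction and masses are not known exactly. Their poses are not given: they have to be found in the camera images.
- jar: small round jar with an orange screw cap: cap diameter 41 mm, from 38 to 53 mm above its underside; body diameter 38 mm; 53 mm tall, about 0.09 kg. Origin: centre of its underside, z up. Loose; stands at first on the worktop beside the mat.
- bottle: white round dropper bottle with a narrower white cap: body diameter 50 mm up to 80 mm height, cap diameter 32 mm above that, 100 mm tall, about 0.085 kg. Origin: centre of its underside, z up. Loose; stands at first on the worktop beside the mat.
- teal_tube: clear sample tube with a teal (dark green-blue) screw cap: body diameter 34 mm, cap diameter 41 mm from 75 to 94 mm height, 94 mm tall, about 0.06 kg; stands on its flat foot. Origin: centre of its underside, z up. Loose; stands at first on the worktop beside the mat.
- purple_tube: tall slim clear tube with a purple cap: body diameter 30 mm, cap diameter 34 mm from 137 to 156 mm height, 156 mm tall, about 0.05 kg; stands on its flat foot. Origin: centre of its underside, z up. Loose; stands at first on the worktop beside the mat. Being tall, it can be in the way of a gripper that works low beside it.
- mat: white rectangular mat fixed to the worktop, 170 x 290 mm, 2 mm thick, with a thin grey line along each long edge. Origin: on its underside (z = 0), at the point midway between the two coasters; x points to its far long edge (away from the robot, turned by up to 0.25 rad), y to the left along the line of the coasters. It reaches from x = -65 to +105 mm and y = -145 to +145 mm. Bare white mat lies between and behind the coasters.
- blue_coaster: flat round blue coaster, diameter 72 mm, 4 mm thick, fixed on the mat, top 6 mm above the worktop. Origin: centre of its underside. It lies 95 mm to one side (left or right, it varies) of the mat's origin along the mat's y, the yellow coaster as far on the other side.
- yellow_coaster: flat round yellow coaster, diameter 72 mm, 4 mm thick, fixed on the mat, top 6 mm above the worktop. Origin: centre of its underside.
- beaker: clear glass beaker part filled with water, 88 mm across, 100 mm tall, standing behind on the left; a bystander to leave alone. Origin: centre of its underside.
- tip_box: blue pipette tip box with a clear lid, 90 x 116 mm, 66 mm tall, standing behind on the right; a bystander to leave alone. Origin: centre of its underside.
There are look-alikes about, which are no part of the job. There is more than one size of the jar; the one meant has the size given above. Of the things that look like the purple_tube, the smallest one is meant.

How it is judged:
At the end, for the whole second after the job is handed in: All upright (0.1 rad), at rest, released: jar on the blue and bottle on the yellow coaster, within 12 mm of its centre; teal-capped tube on the mat within 15 mm of midway between the coasters; purple-capped tube behind, 60 to 90 mm from it and within 15 mm of the mat's x axis (horizontal distance between jar and blue_coaster below 0.012 m and height (world z) of jar between 0.003 and 0.012 m and horizontal distance between bottle and yellow_coaster below 0.012 m and height (world z) of bottle between 0.003 and 0.012 m and horizontal distance between teal_tube and mat below 0.015 m and horizontal distance between purple_tube and teal_tube between 0.06 and 0.09 m and x of purple_tube in the frame of mat above 0.03 m and y of purple_tube in the frame of mat between -0.015 and 0.015 m and height (world z) of each of teal_tube, purple_tube below 0.008 m and angle between each of jar, bottle, teal_tube, purple_tube's own z axis and vertical below 0.1 rad and linear speed of each of jar, bottle, teal_tube, purple_tube below 0.02 m/s); the robot touches nothing.
It fails at once if one of the four containers was tipped far over (angle between any of jar, bottle, teal_tube, purple_tube's own z axis and vertical above 0.6 rad).
It fails at once if the beaker or the tip box was shifted or tipped (distance of any of beaker, tip_box from where it was at the start of the episode above 0.015 m or angle between any of beaker, tip_box's own z axis and vertical above 0.2 rad).
It also fails if it takes over 112 s, if anything falls off the work surface, if the arm or the gripper's body presses on something with over 40 N, if the wrist force passes 120 N, or if a joint passes its speed limit or range.

ROBOT

A 7-joint arm with a two-finger parallel gripper is mounted at the origin on a cart in front of the work surface, level with it; the furniture and walls round the work are solid. World frame = base frame: x ahead of the robot, y to its left, z up, the work surface at z = 0. Lengths are in m, angles in rad, forces in N, time in s.
With the tool pointing down it reaches from about 0.425 to 0.8 m from the base axis. Payload 8.3 kg.
Tool frame: the origin (TCP) lies midway between the tips of the shut fingers; the grasp point (between the pads) lies 19 mm behind it; z points along the fingers, y is the line along which they close (so a half turn about z gives the same grasp; the last joint's range is limited). The gripper opens to 85 mm and grips with 20 to 120 N. Pads are 22 mm wide; open, the fingers measure 114 mm over their backs; the gripper's body (76 mm by 85 mm) begins 54 mm behind the grasp point. The pads swing forward as they close: fully open they stand 13 mm farther back than shut.
Start: joints at [1.2, 0.383, 0.016, 1.37, -0.006, 1.388, -0.046], TCP at [0.189, -0.596, 0.231] pointing down, gripper open.
Joint ranges: [-2.95, 2.95], [-0.25, 2.06], [-1.52, 1.56], [0.18, 2.33], [-1.44, 4.58], [0.02, 2.06], [-3.01, 3.01]. Speed limits (rad/s): [2.39, 2.39, 3.01, 3.01, 3.14, 3.14, 3.14].

INTERFACE

Orientations are given as a unit quaternion [x, y, z, w].
In Python, from station import bot gives the robot as it stands.
- The arm moves only by the tool step_arm, never from a script. Its argument "plan" is a list of rows, each an object with "linear": the shift along the tool's x, y, z in m, a list of three; "angular": the turn, a rotation vector about the tool's x, y, z in rad, a list of three; "grip": the opening, from 0 (shut) to 1 (fully open). A call has 1 to 20 rows; each row is the pose to reach, as a shift and turn from the pose commanded when the call began, along the tool's axes at that moment; what a row does not reach only later rows make up. A row lasts 1/8 s, in which the tool goes at most 62.5 mm and 10.7 degrees, less where a joint would pass 70% of its speed; a pose out of reach is approached as far as the arm can. A call with a gripper value outside its range is refused whole. The fingers move at their own pace and stop on an object; "force" is the grip in N (left out, the last holds). Time passes only in rows, so rows that repeat a pose let the fingers close. It gives the time, the measured TCP pose, the force, the opening and the grip force at its end, in the units of the state.
- bot.sense(): the state, without advancing time (a new reading comes with each control period).
- bot.snapshot(name): name is "side" or "top"; returns a dict with "frame" (384x512x3 uint8, red, green, blue), "fx", "fy", "cx", "cy" (pixels), "xyz" and "rotation" of the camera in the world. Camera axes: x right, y down, z forward; pixel columns grow to the right and rows downward; lengths in m; the calibration is good to about 2 mm. A picture is of the moment at which its call begins. There is no depth.
- bot.sign_off(): hands the job in; it is judged then, once.
The state is a dict: "time": time; "joint_pos": joint angles; "joint_velocities": joint speeds; "joint_efforts": joint torques, N m; "eef_pos": TCP position; "tcp_rot": TCP orientation; "contact_force": force on the tool from outside, world axes, zero at the start; "torque": the same for the moment, N m; "opening": finger opening in m; "grasp_force": force on a finger pad.
Only numpy, scipy, OpenCV 4.12 (cv2) and the standard library are available. Lean on these libraries where they do the work, as an engineer would, in place of code of your own. Each camera call takes 0.05 s, during which the arm holds its last target. There are 200 camera calls.

## Working session

There is one attempt and no reset: what is moved stays moved. The work goes in short steps, Python scripts to look and compute and a tool call to move; the robot and the scene stay as the last step left them, time stands still between calls to the robot, and variables do not carry over. Pictures are saved under pics/ and viewed, at most 14 in all, crops included, and the job is handed in when it is done.

Besides the shell and the picture viewer there is one more tool, called after "Request:" in YAML: its name, and indented under it one key for each argument. step_arm: Moves the arm, as the interface text tells. Its arguments: {"type":"object","properties":{"plan":{"type":"array","items":{"type":"object","properties":{"linear":{"type":"array","items":{"type":"number"}},"angular":{"type":"array","items":{"type":"number"}},"grip":{"type":"number"}}}},"force":{"type":"number"}},"required":["plan"]}

```bash
mkdir -p pics; ls
python3 - <<'E'
from station import bot
import cv2,json
import numpy as np
s=bot.sense();print({k:np.round(v,3).tolist() for k,v in s.items()})
for n in("top","side"):
    d=bot.snapshot(n);cv2.imwrite(f"pics/{n}0.png",cv2.resize(d["frame"][...,::-1],(768,576)) )
    np.savez(f"{n}0.npz",**d)
    print(n,d["fx"],d["fy"],d["cx"],d["cy"],np.round(d["xyz"],3),np.round(d["rotation"],3).tolist())
E
```

```text
pics
{'time': 0.0, 'joint_pos': [1.2, 0.384, 0.016, 1.371, -0.006, 1.388, -0.046], 'joint_velocities': [-0.0, -0.001, -0.001, 0.001, -0.001, 0.0, -0.002], 'joint_efforts': [0.0, -62.758, 0.845, -37.182, 0.017, 0.014, -0.0], 'eef_pos': [0.189, -0.595, 0.23], 'tcp_rot': [0.988, 0.153, -0.0, -0.001], 'contact_force': [0.087, -0.079, 1.274], 'torque': [0.009, -0.031, 0.065], 'grasp_force': 0.0, 'opening': 0.086}
top 376.06860359257655 376.06860359257655 252.4742843053519 187.76409972145737 [0.373 0.187 1.433] [0.712, -0.701, 0.035, -0.027]
side 492.41502545484224 492.41502545484224 255.73646725001714 190.25775463541086 [-0.102  1.385  0.598] [-0.182, 0.81, -0.541, 0.134]
```

View pics/top0.png

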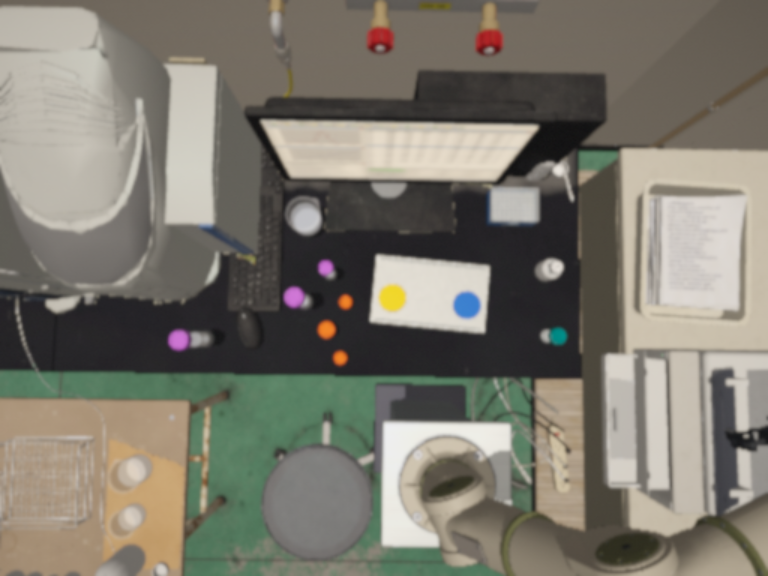

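View pics/side0.png

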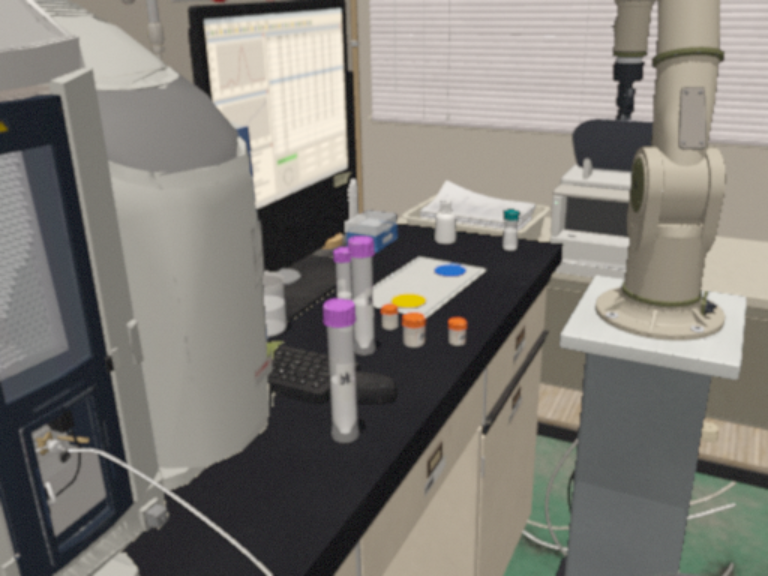

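The top view shows the mat with the yellow coaster at (392,298) and the blue one at (466,305). The orange caps are at (345,302), (327,329) and (340,358), and the purple caps at (326,268), (294,297) and (178,340). The teal cap is at (558,336) and the white bottle at (550,268), all in 1.5x pixels. The side view shows the same objects, with the shortest purple tube at the back, at (343,256).

```bash
cat > h.py <<'E'
import numpy as np,cv2
from scipy.spatial.transform import Rotation as R
HSV={'orange':((5,170,120),(14,255,255)),'yellow':((22,170,120),(32,255,255)),'blue':((104,150,120),(118,255,255)),
'teal':((82,120,50),(98,255,200)),'purple':((138,90,90),(160,255,255))}
def rot(d):
    r=np.array(d['rotation']);return R.from_quat(r).as_matrix() if r.size==4 else r
def ray(d,uv):
    v=rot(d)@np.array([(uv[0]-d['cx'])/d['fx'],(uv[1]-d['cy'])/d['fy'],1.]);return np.array(d['xyz']),v/np.linalg.norm(v)
def plane(d,uv,z):
    o,v=ray(d,uv);return o+v*(z-o[2])/v[2]
def proj(d,p):
    c=rot(d).T@(np.array(p)-d['xyz']);return np.array([d['cx']+d['fx']*c[0]/c[2],d['cy']+d['fy']*c[1]/c[2]]),c[2]
def blobs(d,col,amin=12):
    hsv=cv2.cvtColor(np.ascontiguousarray(d['frame']),cv2.COLOR_RGB2HSV)
    n,l,s,c=cv2.connectedComponentsWithStats(cv2.inRange(hsv,*map(np.array,HSV[col])))
    return [(np.round(c[i],1).tolist(),s[i].tolist()) for i in range(1,n) if s[i][4]>=amin]
def tri(d1,u1,d2,u2):
    o1,v1=ray(d1,u1);o2,v2=ray(d2,u2)
    t=np.linalg.lstsq(np.c_[v1,-v2],o2-o1,rcond=None)[0];a=o1+t[0]*v1;b=o2+t[1]*v2
    return (a+b)/2,np.linalg.norm(a-b)
E
python3 - <<'E'
from h import *
T=dict(np.load('top0.npz'));S=dict(np.load('side0.npz'))
for c in HSV:
    for n,d in(('T',T),('S',S)):
        for b in blobs(d,c):print(c,n,b)
    for b in blobs(T,c):
        for e in blobs(S,c):
            p,g=tri(T,b[0],S,e[0])
            if g<.012: print('  tri',np.round(p,4),round(g,4),b[0],'diam mm',round(2e3*np.sqrt(b[1][4]/np.pi)*proj(T,p)[1]/T['fx'],1), 'sidewidth',round(1e3*e[1][2]*proj(S,p)[1]/S['fx'],1))
y=plane(T,blobs(T,'yellow')[0][0],.006);b=plane(T,blobs(T,'blue')[0][0],.006);print(y,b,np.linalg.norm(y-b))
# bottle and mat: white
g=T['frame'];hsv=cv2.cvtColor(g,cv2.COLOR_RGB2HSV);m=((hsv[...,1]<60)&(hsv[...,2]>110)).astype(np.uint8)
n,l,s,c=cv2.connectedComponentsWithStats(m)
for i in range(1,n):
    if s[i][4]>20 and 230<c[i][0]<390 and 150<c[i][1]<240:print('white',c[i],s[i])
cr=np.hstack([cv2.resize(T['frame'][170:250,210:290],(400,400),interpolation=2),cv2.resize(T['frame'][155:235,320:400],(400,400),interpolation=2)])
cv2.imwrite('pics/crop1.png',cr[...,::-1])
E
```

```text
orange T ([229.9, 200.7], [225, 196, 10, 10, 74])
orange T ([217.3, 219.2], [212, 213, 12, 13, 123])
orange T ([226.4, 238.3], [222, 234, 10, 10, 81])
orange S ([258.8, 206.0], [254, 203, 10, 6, 49])
orange S ([275.1, 213.1], [268, 209, 16, 9, 117])
orange S ([304.6, 215.0], [299, 211, 12, 9, 88])
  tri [0.4492 0.2574 0.035 ] 0.0057 [229.9, 200.7] diam mm 36.1 sidewidth 27.9
  tri [0.3798 0.3017 0.045 ] 0.0054 [217.3, 219.2] diam mm 46.0 sidewidth 42.4
  tri [0.31   0.2669 0.0378] 0.0046 [226.4, 238.3] diam mm 37.4 sidewidth 31.9
yellow T ([261.2, 198.2], [254, 191, 16, 16, 199])
yellow S ([272.0, 200.3], [262, 197, 21, 8, 138])
  tri [0.4622 0.14   0.0033] 0.0054 [261.2, 198.2] diam mm 60.6 sidewidth 63.5
blue T ([310.8, 203.0], [303, 196, 16, 15, 191])
blue S ([299.8, 179.8], [291, 177, 19, 7, 97])
  tri [ 0.4465 -0.0492  0.0051] 0.0047 [310.8, 203.0] diam mm 59.4 sidewidth 63.2
teal T ([372.0, 223.6], [367, 218, 12, 13, 124])
teal S ([340.5, 142.7], [337, 140, 9, 7, 47])
  tri [ 0.3729 -0.2557  0.0844] 0.006 [372.0, 223.6] diam mm 45.0 sidewidth 32.0
purple T ([216.4, 177.6], [212, 173, 11, 11, 91])
purple T ([195.4, 197.6], [189, 191, 14, 15, 169])
purple T ([118.8, 226.2], [112, 219, 15, 15, 180])
purple S ([236.2, 165.7], [222, 157, 28, 18, 329])
purple S ([225.2, 208.1], [215, 198, 22, 20, 363])
  tri [0.5318 0.3083 0.0349] 0.0008 [216.4, 177.6] diam mm 40.2 sidewidth 61.1
  tri [0.3468 0.5798 0.274 ] 0.0087 [118.8, 226.2] diam mm 46.2 sidewidth 55.5
  tri [0.351  0.6106 0.1931] 0.0044 [118.8, 226.2] diam mm 49.5 sidewidth 43.9
[0.45951187 0.13898102 0.006     ] [ 0.44429333 -0.04993226  0.006     ] 0.18952528211778977
white [286.70567145 194.57692308] [ 246  169   81   54 3068]
white [366.20465116 179.09302326] [357 172  19  15 215]
white [363.1627907  223.58139535] [360 220   7   8  43]
```

View pics/crop1.png

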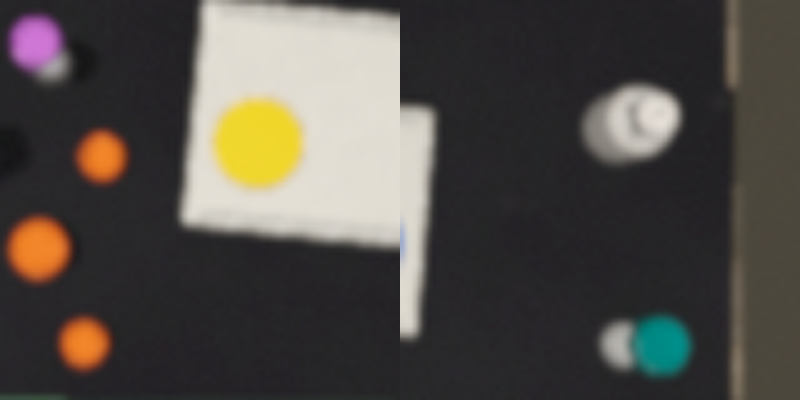

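The crop shows the caps clearly. The middle orange cap is the same size as the teal one (41 mm), so that jar is the right one. The purple tube at crop (36,42) is the smallest, and the bottle's cap centre is at full-image pixel (371,178).

```bash
cat >> h.py <<'E'
def goto(bot,x,y,z,yaw=0.):
    s=bot.sense();q=R.from_quat(s['tcp_rot']);t=R.from_euler('z',yaw)*R.from_quat([1,0,0,0])
    print('t',round(s['time'],2),'at',np.round(s['eef_pos'],4),'lin',np.round(q.inv().apply(np.array([x,y,z])-s['eef_pos']),4),'ang',np.round((q.inv()*t).as_rotvec(),3),'j',np.round(s['joint_pos'],2),'open',round(s['opening'],4))
E
python3 - <<'E'
from h import *
from station import bot
T=dict(np.load('top0.npz'))
for n,uv,z in [('jar',(217.3,219.2),.052),('bottle',(371,178),.1),('teal',(372,223.6),.092),('purple',(216.4,177.6),.154),('p2',(195.4,197.6),.2),('p2',(195.4,197.6),.25),('beaker',(203,143),.1),('tipbox',(342.5,136.5),.066)]:
    print(n,z,np.round(plane(T,uv,z)[:2],4))
g=cv2.cvtColor(T['frame'][160:200,350:390],cv2.COLOR_RGB2GRAY);
c=cv2.HoughCircles(cv2.resize(g,None,fx=6,fy=6,interpolation=2),cv2.HOUGH_GRADIENT,1,20,param1=60,param2=15,minRadius=15,maxRadius=40)
print(c[0,:4]/6+[350,160,0] if c is not None else c)
goto(bot,.373,-.256,.2)
E
```

```text
jar 0.052 [0.3773 0.3   ]
bottle 0.1 [ 0.5326 -0.25  ]
teal 0.092 [ 0.3701 -0.2542]
purple 0.154 [0.5186 0.2981]
p2 0.2 [0.4463 0.3613]
p2 0.25 [0.4433 0.3543]
beaker 0.1 [0.6489 0.3539]
tipbox 0.066 [ 0.6896 -0.1571]
[[367.91666603 177.91666603   6.56666708]
 [372.08333397 177.58333397   4.29999971]
 [362.41666698 180.58333397   6.18333292]
 [368.41666603 181.25         5.04999971]]
t 0.1 at [ 0.1892 -0.5952  0.2304] lin [ 0.2779 -0.2675  0.0309] ang [-0.002  0.     0.308] j [ 1.2   0.38  0.02  1.37 -0.01  1.39 -0.05] open 0.0852
```

Request:
step_arm:
  plan:
    - {"linear": [0.05,-0.05,0.03],"angular": [0,0,0.1],"grip": 1}
    - {"linear": [0.1,-0.1,0.05],"angular": [0,0,0.2],"grip": 1}
    - {"linear": [0.15,-0.15,0.08],"angular": [0,0,0.308],"grip": 1}
    - {"linear": [0.2,-0.2,0.08],"angular": [0,0,0.308],"grip": 1}
    - {"linear": [0.24,-0.24,0.08],"angular": [0,0,0.308],"grip": 1}
    - {"linear": [0.276,-0.269,0.08],"angular": [0,0,0.308],"grip": 1}
    - {"linear": [0.276,-0.269,0.08],"angular": [0,0,0.308],"grip": 1}
    - {"linear": [0.276,-0.269,0.08],"angular": [0,0,0.308],"grip": 1}
    - {"linear": [0.276,-0.269,0.08],"angular": [0,0,0.308],"grip": 1}
    - {"linear": [0.276,-0.269,0.08],"angular": [0,0,0.308],"grip": 1}
  force: 40

```text
time: 1.35
eef_pos: [0.3701, -0.2569, 0.1512]
tcp_rot: [1.0, -0.001, -0.0, -0.0]
contact_force: [0.8, -0.1, 0.5]
opening: 0.0859
grasp_force: 0.0
```

Run:
```python
from h import *
from station import bot
goto(bot,.371,-.255,.065)
```

```text
t 1.35 at [ 0.3701 -0.2569  0.1512] lin [ 0.0009 -0.0019  0.0862] ang [-0.     0.    -0.003] j [ 0.74  0.08 -0.21  1.93  0.02  1.13 -1.05] open 0.0859
```

Request:
step_arm:
  plan:
    - {"linear": [0.001,-0.001,0.03],"angular": [0,0,0],"grip": 1}
    - {"linear": [0.001,-0.001,0.06],"angular": [0,0,0],"grip": 1}
    - {"linear": [0.001,-0.001,0.086],"angular": [0,0,0],"grip": 1}
    - {"linear": [0.001,-0.001,0.086],"angular": [0,0,0],"grip": 0.6}
    - {"linear": [0.001,-0.001,0.086],"angular": [0,0,0],"grip": 0.3}
    - {"linear": [0.001,-0.001,0.086],"angular": [0,0,0],"grip": 0.3}
    - {"linear": [0.001,-0.001,0.086],"angular": [0,0,0],"grip": 0.3}
    - {"linear": [0.001,-0.001,0.086],"angular": [0,0,0],"grip": 0.3}
    - {"linear": [0.001,-0.001,0.086],"angular": [0,0,0],"grip": 0.3}
  force: 40

```text
time: 2.48
eef_pos: [0.3729, -0.2552, 0.0666]
tcp_rot: [1.0, -0.0, 0.001, 0.001]
contact_force: [-0.3, 1.4, 6.7]
opening: 0.0396
grasp_force: 40.1
```

Run:
```python
from h import *
from station import bot
goto(bot,.452,.0445,.107,-.08)
for n in("top","side"):
    d=bot.snapshot(n);
    for b in blobs(d,'teal'):print(n,b)
```

```text
t 2.48 at [ 0.3729 -0.2552  0.0666] lin [ 0.0792 -0.2996 -0.0406] ang [ 0.001 -0.002  0.08 ] j [ 0.73  0.18 -0.21  2.03  0.05  0.93 -1.08] open 0.0396
side ([343.9, 141.9], [343, 139, 3, 7, 17])
```

Request:
step_arm:
  plan:
    - {"linear": [0,0,-0.015],"angular": [0,0,0],"grip": 0.3}
    - {"linear": [0,0,-0.03],"angular": [0,0,0],"grip": 0.3}
    - {"linear": [0.003,-0.015,-0.04],"angular": [0,0,0],"grip": 0.3}
    - {"linear": [0.01,-0.04,-0.045],"angular": [0,0,0],"grip": 0.3}
    - {"linear": [0.018,-0.07,-0.045],"angular": [0,0,0.02],"grip": 0.3}
    - {"linear": [0.026,-0.1,-0.045],"angular": [0,0,0.03],"grip": 0.3}
    - {"linear": [0.035,-0.13,-0.045],"angular": [0,0,0.04],"grip": 0.3}
    - {"linear": [0.043,-0.16,-0.045],"angular": [0,0,0.05],"grip": 0.3}
    - {"linear": [0.051,-0.19,-0.045],"angular": [0,0,0.06],"grip": 0.3}
    - {"linear": [0.059,-0.22,-0.045],"angular": [0,0,0.07],"grip": 0.3}
    - {"linear": [0.067,-0.25,-0.045],"angular": [0,0,0.08],"grip": 0.3}
    - {"linear": [0.074,-0.28,-0.045],"angular": [0,0,0.08],"grip": 0.3}
    - {"linear": [0.079,-0.295,-0.045],"angular": [0,0,0.08],"grip": 0.3}
    - {"linear": [0.079,-0.3,-0.045],"angular": [0,0,0.08],"grip": 0.3}
    - {"linear": [0.079,-0.3,-0.045],"angular": [0,0,0.08],"grip": 0.3}
    - {"linear": [0.079,-0.3,-0.045],"angular": [0,0,0.08],"grip": 0.3}

```text
time: 4.58
eef_pos: [0.4507, 0.0446, 0.1104]
tcp_rot: [0.999, -0.041, -0.0, 0.0]
contact_force: [0.8, -0.1, -0.2]
opening: 0.0396
grasp_force: 40.3
```

Run:
```python
from h import *
from station import bot
goto(bot,.452,.0445,.0686,-.08)
d=bot.snapshot('side')
cv2.imwrite('pics/c2.png',cv2.resize(d['frame'][90:230,200:400],(800,560),interpolation=2)[...,::-1])
```

```text
t 4.58 at [0.4507 0.0446 0.1104] lin [ 0.0013 -0.      0.0418] ang [ 0.     0.    -0.001] j [ 0.31  0.15 -0.51  1.96  0.09  1.05 -1.9 ] open 0.0396
```

View pics/c2.png

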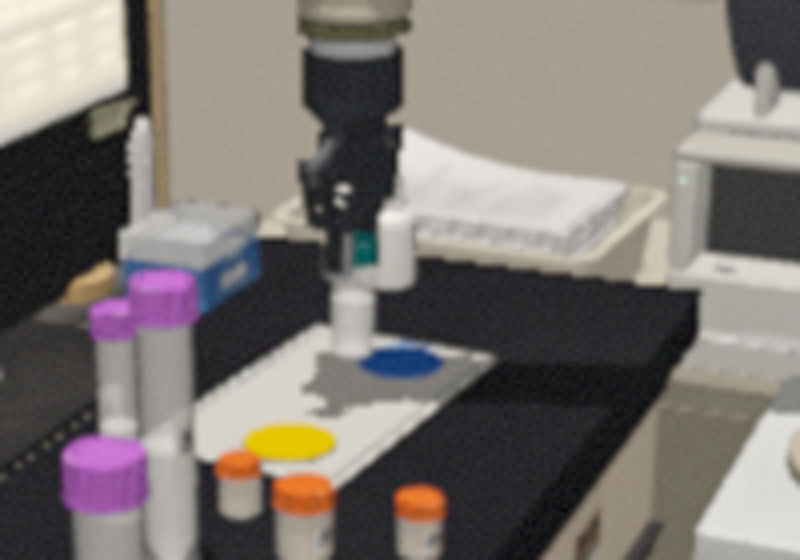

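The teal tube hangs upright in the gripper over the mat, at crop pixel (352,320), between the coasters. I'll lower and release it.

Request:
step_arm:
  plan:
    - {"linear": [0.001,0,0.015],"angular": [0,0,0],"grip": 0.3}
    - {"linear": [0.001,0,0.03],"angular": [0,0,0],"grip": 0.3}
    - {"linear": [0.001,0,0.037],"angular": [0,0,0],"grip": 0.3}
    - {"linear": [0.001,0,0.041],"angular": [0,0,0],"grip": 0.3}
    - {"linear": [0.001,0,0.042],"angular": [0,0,0],"grip": 0.3}
    - {"linear": [0.001,0,0.042],"angular": [0,0,0],"grip": 0.3}
    - {"linear": [0.001,0,0.042],"angular": [0,0,0],"grip": 0.6}
    - {"linear": [0.001,0,0.042],"angular": [0,0,0],"grip": 0.9}
    - {"linear": [0.001,0,0.042],"angular": [0,0,0],"grip": 0.9}
    - {"linear": [0.001,0,0.042],"angular": [0,0,0],"grip": 0.9}
    - {"linear": [0.001,0,0.02],"angular": [0,0,0],"grip": 0.9}
    - {"linear": [0.001,0,-0.02],"angular": [0,0,0],"grip": 0.9}
    - {"linear": [0.001,0,-0.06],"angular": [0,0,0],"grip": 0.9}
    - {"linear": [0.001,0,-0.06],"angular": [0,0,0],"grip": 0.9}
    - {"linear": [0.001,0,-0.06],"angular": [0,0,0],"grip": 0.9}

```text
time: 6.5
eef_pos: [0.4517, 0.0452, 0.1698]
tcp_rot: [0.999, -0.04, -0.0, 0.0]
contact_force: [0.1, 0.4, -0.1]
opening: 0.0769
grasp_force: 0.0
```

Run:
```python
from h import *
from station import bot
goto(bot,.533,-.251,.16,-.0)
```

```text
t 6.5 at [0.4517 0.0452 0.1698] lin [0.1048 0.2887 0.0099] ang [ 0.    0.   -0.08] j [ 0.32  0.09 -0.52  1.89  0.05  1.18 -1.86] open 0.0769
```

Request:
step_arm:
  plan:
    - {"linear": [0.018,0.05,0],"angular": [0,0,0],"grip": 0.9}
    - {"linear": [0.036,0.1,0],"angular": [0,0,0],"grip": 0.9}
    - {"linear": [0.054,0.15,0],"angular": [0,0,-0.03],"grip": 0.9}
    - {"linear": [0.072,0.2,0],"angular": [0,0,-0.06],"grip": 0.9}
    - {"linear": [0.09,0.25,0],"angular": [0,0,-0.08],"grip": 0.9}
    - {"linear": [0.105,0.289,0.01],"angular": [0,0,-0.08],"grip": 0.9}
    - {"linear": [0.105,0.289,0.01],"angular": [0,0,-0.08],"grip": 0.9}
    - {"linear": [0.105,0.289,0.01],"angular": [0,0,-0.08],"grip": 0.9}
    - {"linear": [0.105,0.289,0.04],"angular": [0,0,-0.08],"grip": 0.9}
    - {"linear": [0.105,0.289,0.07],"angular": [0,0,-0.08],"grip": 0.9}
    - {"linear": [0.105,0.289,0.098],"angular": [0,0,-0.08],"grip": 0.9}
    - {"linear": [0.105,0.289,0.098],"angular": [0,0,-0.08],"grip": 0.9}
    - {"linear": [0.105,0.289,0.098],"angular": [0,0,-0.08],"grip": 0.6}
    - {"linear": [0.105,0.289,0.098],"angular": [0,0,-0.08],"grip": 0.2}
    - {"linear": [0.105,0.289,0.098],"angular": [0,0,-0.08],"grip": 0.2}
    - {"linear": [0.105,0.289,0.098],"angular": [0,0,-0.08],"grip": 0.2}
    - {"linear": [0.105,0.289,0.098],"angular": [0,0,-0.08],"grip": 0.2}
    - {"linear": [0.105,0.289,0.098],"angular": [0,0,-0.08],"grip": 0.2}

```text
time: 8.75
eef_pos: [0.5349, -0.251, 0.0744]
tcp_rot: [1.0, 0.0, 0.002, 0.0]
contact_force: [-0.0, 2.2, 6.0]
opening: 0.0475
grasp_force: 41.0
```

Run:
```python
from h import *
from station import bot
goto(bot,.4595,.139,.079,-.08)
d=bot.snapshot('side')
cv2.imwrite('pics/c3.png',cv2.resize(d['frame'][90:230,200:400],(800,560),interpolation=2)[...,::-1])
```

```text
t 8.75 at [ 0.5349 -0.251   0.0744] lin [-0.0753 -0.39   -0.0052] ang [ 0.001 -0.003  0.08 ] j [ 0.61  0.45 -0.29  1.66  0.14  1.05 -1.29] open 0.0475
```

View pics/c3.png

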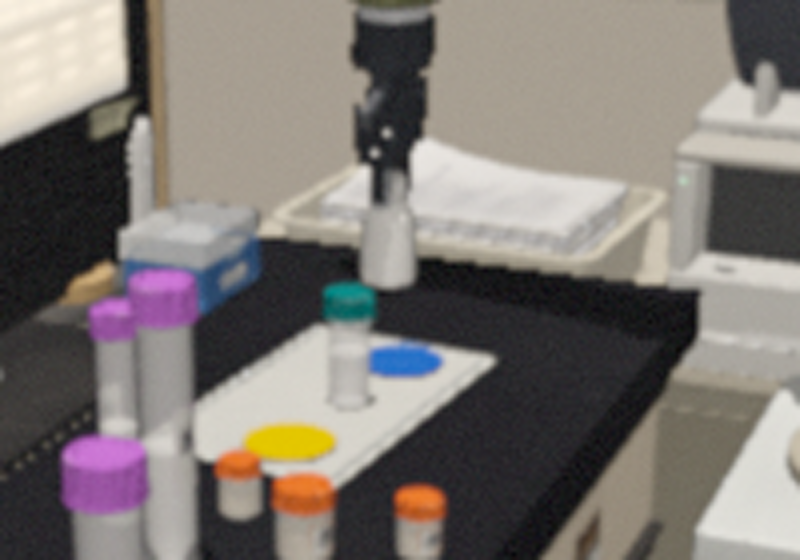

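The teal tube stands on the mat. The fingers hold only the bottle's top shoulder (opening 47.5 mm), so I'll regrip lower on its body.

Request:
step_arm:
  plan:
    - {"linear": [0,0,0],"angular": [0,0,0],"grip": 0.9}
    - {"linear": [0,0,0],"angular": [0,0,0],"grip": 0.9}
    - {"linear": [0,0,0],"angular": [0,0,0],"grip": 0.9}
    - {"linear": [0,0,0.015],"angular": [0,0,0],"grip": 0.9}
    - {"linear": [0,0,0.028],"angular": [0,0,0],"grip": 0.9}
    - {"linear": [0,0,0.028],"angular": [0,0,0],"grip": 0.9}
    - {"linear": [0,0,0.028],"angular": [0,0,0],"grip": 0.4}
    - {"linear": [0,0,0.028],"angular": [0,0,0],"grip": 0.4}
    - {"linear": [0,0,0.028],"angular": [0,0,0],"grip": 0.4}
    - {"linear": [0,0,0.028],"angular": [0,0,0],"grip": 0.4}
    - {"linear": [0,0,0.028],"angular": [0,0,0],"grip": 0.4}

```text
time: 10.18
eef_pos: [0.5339, -0.2513, 0.0448]
tcp_rot: [1.0, -0.0, 0.0, 0.0]
contact_force: [1.1, 0.7, 2.9]
opening: 0.0482
grasp_force: 41.4
```

Run:
```python
from h import *
from station import bot
goto(bot,.4595,.139,.079,-.08)
```

```text
t 10.18 at [ 0.5339 -0.2513  0.0448] lin [-0.0744 -0.3903 -0.0344] ang [ 0.    -0.001  0.08 ] j [ 0.6   0.48 -0.28  1.68  0.15  1.   -1.3 ] open 0.0482
```

Request:
step_arm:
  plan:
    - {"linear": [0,0,-0.02],"angular": [0,0,0],"grip": 0.4}
    - {"linear": [0,0,-0.05],"angular": [0,0,0],"grip": 0.4}
    - {"linear": [0,0,-0.08],"angular": [0,0,0],"grip": 0.4}
    - {"linear": [0,-0.01,-0.11],"angular": [0,0,0],"grip": 0.4}
    - {"linear": [-0.006,-0.03,-0.125],"angular": [0,0,0.02],"grip": 0.4}
    - {"linear": [-0.012,-0.06,-0.13],"angular": [0,0,0.04],"grip": 0.4}
    - {"linear": [-0.018,-0.09,-0.13],"angular": [0,0,0.06],"grip": 0.4}
    - {"linear": [-0.024,-0.12,-0.13],"angular": [0,0,0.08],"grip": 0.4}
    - {"linear": [-0.03,-0.15,-0.13],"angular": [0,0,0.08],"grip": 0.4}
    - {"linear": [-0.036,-0.18,-0.13],"angular": [0,0,0.08],"grip": 0.4}
    - {"linear": [-0.042,-0.21,-0.13],"angular": [0,0,0.08],"grip": 0.4}
    - {"linear": [-0.048,-0.24,-0.13],"angular": [0,0,0.08],"grip": 0.4}
    - {"linear": [-0.054,-0.27,-0.13],"angular": [0,0,0.08],"grip": 0.4}
    - {"linear": [-0.06,-0.3,-0.13],"angular": [0,0,0.08],"grip": 0.4}
    - {"linear": [-0.066,-0.33,-0.13],"angular": [0,0,0.08],"grip": 0.4}
    - {"linear": [-0.071,-0.36,-0.13],"angular": [0,0,0.08],"grip": 0.4}
    - {"linear": [-0.074,-0.38,-0.13],"angular": [0,0,0.08],"grip": 0.4}
    - {"linear": [-0.0745,-0.39,-0.13],"angular": [0,0,0.08],"grip": 0.4}
    - {"linear": [-0.0745,-0.39,-0.13],"angular": [0,0,0.08],"grip": 0.4}
    - {"linear": [-0.0745,-0.39,-0.13],"angular": [0,0,0.08],"grip": 0.4}

```text
time: 12.68
eef_pos: [0.4593, 0.1377, 0.1742]
tcp_rot: [0.999, -0.041, -0.0, 0.0]
contact_force: [0.6, -0.0, -0.7]
opening: 0.0489
grasp_force: 41.5
```

Run:
```python
from h import *
from station import bot
goto(bot,.4595,.139,.051,-.08)
```

```text
t 12.68 at [0.4593 0.1377 0.1742] lin [ 0.0002 -0.0014  0.1232] ang [ 0.     0.    -0.002] j [ 0.17  0.15 -0.57  1.82  0.09  1.2  -2.08] open 0.0489
```

Request:
step_arm:
  plan:
    - {"linear": [0,-0.001,0.03],"angular": [0,0,0],"grip": 0.4}
    - {"linear": [0,-0.001,0.06],"angular": [0,0,0],"grip": 0.4}
    - {"linear": [0,-0.001,0.09],"angular": [0,0,0],"grip": 0.4}
    - {"linear": [0,-0.001,0.11],"angular": [0,0,0],"grip": 0.4}
    - {"linear": [0,-0.001,0.118],"angular": [0,0,0],"grip": 0.4}
    - {"linear": [0,-0.001,0.122],"angular": [0,0,0],"grip": 0.4}
    - {"linear": [0,-0.001,0.123],"angular": [0,0,0],"grip": 0.4}
    - {"linear": [0,-0.001,0.123],"angular": [0,0,0],"grip": 0.4}
    - {"linear": [0,-0.001,0.123],"angular": [0,0,0],"grip": 0.65}
    - {"linear": [0,-0.001,0.123],"angular": [0,0,0],"grip": 0.9}
    - {"linear": [0,-0.001,0.123],"angular": [0,0,0],"grip": 0.9}
    - {"linear": [0,-0.001,0.123],"angular": [0,0,0],"grip": 0.9}
    - {"linear": [0,-0.001,0.1],"angular": [0,0,0],"grip": 0.9}
    - {"linear": [0,-0.001,0.06],"angular": [0,0,0],"grip": 0.9}
    - {"linear": [0,-0.001,0.01],"angular": [0,0,0],"grip": 0.9}
    - {"linear": [0,-0.001,-0.01],"angular": [0,0,0],"grip": 0.9}
    - {"linear": [0,-0.001,-0.01],"angular": [0,0,0],"grip": 0.9}

```text
time: 14.8
eef_pos: [0.4601, 0.1402, 0.186]
tcp_rot: [0.999, -0.04, 0.002, -0.0]
contact_force: [-0.2, 0.1, -0.5]
opening: 0.0767
grasp_force: 0.0
```

Run:
```python
from h import *
from station import bot
goto(bot,.378,.3005,.185,.35)
```

```text
t 14.8 at [0.4601 0.1402 0.186 ] lin [-0.0947 -0.1532  0.0008] ang [-0.    -0.004 -0.43 ] j [ 0.17  0.14 -0.58  1.8   0.08  1.22 -2.08] open 0.0767
```

Request:
step_arm:
  plan:
    - {"linear": [-0.025,-0.04,0],"angular": [0,0,-0.1],"grip": 0.85}
    - {"linear": [-0.05,-0.08,0],"angular": [0,0,-0.2],"grip": 0.85}
    - {"linear": [-0.075,-0.12,0],"angular": [0,0,-0.3],"grip": 0.85}
    - {"linear": [-0.095,-0.153,0],"angular": [0,0,-0.43],"grip": 0.85}
    - {"linear": [-0.095,-0.153,0],"angular": [0,0,-0.43],"grip": 0.85}
    - {"linear": [-0.095,-0.153,0],"angular": [0,0,-0.43],"grip": 0.85}
    - {"linear": [-0.095,-0.153,0],"angular": [0,0,-0.43],"grip": 0.85}

```text
time: 15.68
eef_pos: [0.3773, 0.2986, 0.1837]
tcp_rot: [0.985, 0.173, -0.0, 0.0]
contact_force: [0.1, 0.3, 0.7]
opening: 0.0725
grasp_force: 0.0
```

Run:
```python
from h import *
from station import bot
goto(bot,.378,.3005,.026,.35)
d=bot.snapshot('top')
cv2.imwrite('pics/c4.png',cv2.resize(d['frame'][140:260,170:330],(800,600),interpolation=2)[...,::-1])
for c in('purple','orange','teal','yellow','blue'):print(c,blobs(d,c))
```

```text
t 15.68 at [0.3773 0.2986 0.1837] lin [ 0.0015 -0.0016  0.1577] ang [ 0.     0.001 -0.003] j [-0.04  0.17 -0.76  1.79  0.12  1.23 -2.06] open 0.0725
purple [([216.4, 177.6], [212, 173, 11, 11, 91]), ([191.9, 195.3], [189, 191, 8, 10, 51]), ([118.8, 226.2], [112, 219, 15, 15, 182])]
orange [([229.7, 200.5], [225, 196, 10, 10, 72])]
teal [([287.3, 200.0], [283, 196, 9, 9, 60])]
yellow [([255.7, 201.6], [254, 196, 7, 10, 14])]
blue [([310.8, 203.0], [303, 196, 16, 15, 191])]
```

View pics/c4.png

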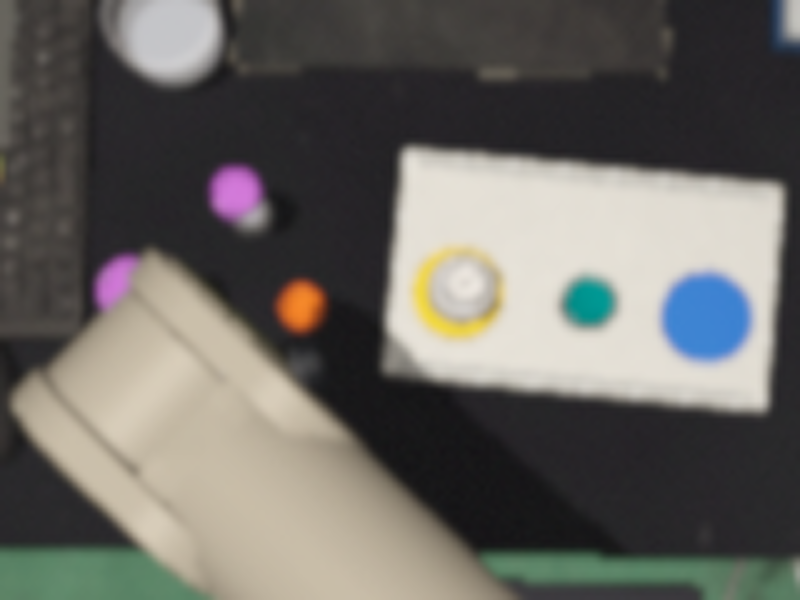

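The bottle stands inside the yellow coaster at crop (462,285), the teal tube is at (588,301), and the blue coaster at (706,316) is free. Next I'll descend on the jar.

Request:
step_arm:
  plan:
    - {"linear": [0.001,-0.001,0.03],"angular": [0,0,0],"grip": 0.85}
    - {"linear": [0.001,-0.001,0.06],"angular": [0,0,0],"grip": 0.85}
    - {"linear": [0.001,-0.001,0.09],"angular": [0,0,0],"grip": 0.85}
    - {"linear": [0.001,-0.001,0.12],"angular": [0,0,0],"grip": 0.85}
    - {"linear": [0.001,-0.001,0.14],"angular": [0,0,0],"grip": 0.85}
    - {"linear": [0.001,-0.001,0.158],"angular": [0,0,0],"grip": 0.85}
    - {"linear": [0.001,-0.001,0.158],"angular": [0,0,0],"grip": 0.6}
    - {"linear": [0.001,-0.001,0.158],"angular": [0,0,0],"grip": 0.3}
    - {"linear": [0.001,-0.001,0.158],"angular": [0,0,0],"grip": 0.3}
    - {"linear": [0.001,-0.001,0.158],"angular": [0,0,0],"grip": 0.3}
    - {"linear": [0.001,-0.001,0.158],"angular": [0,0,0],"grip": 0.3}
    - {"linear": [0.001,-0.001,0.158],"angular": [0,0,0],"grip": 0.3}

```text
time: 17.23
eef_pos: [0.3778, 0.3016, 0.0269]
tcp_rot: [0.985, 0.174, 0.001, -0.0]
contact_force: [-1.3, 0.7, 6.3]
opening: 0.0399
grasp_force: 40.8
```

Run:
```python
from h import *
from station import bot
goto(bot,.378,.3005,.185,-.08)
```

```text
t 17.23 at [0.3778 0.3016 0.0269] lin [ 1.000e-04  1.100e-03 -1.581e-01] ang [-0.    -0.001  0.43 ] j [-0.14  0.38 -0.7   1.96  0.31  0.9  -2.22] open 0.0399
```

Request:
step_arm:
  plan:
    - {"linear": [0,0,-0.02],"angular": [0,0,0],"grip": 0.3}
    - {"linear": [0,0,-0.05],"angular": [0,0,0],"grip": 0.3}
    - {"linear": [0,0,-0.08],"angular": [0,0,0],"grip": 0.3}
    - {"linear": [0,0,-0.11],"angular": [0,0,0],"grip": 0.3}
    - {"linear": [-0.003,0.015,-0.135],"angular": [0,0,0.04],"grip": 0.3}
    - {"linear": [-0.007,0.04,-0.145],"angular": [0,0,0.08],"grip": 0.3}
    - {"linear": [-0.011,0.07,-0.145],"angular": [0,0,0.12],"grip": 0.3}
    - {"linear": [-0.016,0.1,-0.145],"angular": [0,0,0.16],"grip": 0.3}
    - {"linear": [-0.021,0.13,-0.145],"angular": [0,0,0.2],"grip": 0.3}
    - {"linear": [-0.026,0.16,-0.145],"angular": [0,0,0.24],"grip": 0.3}
    - {"linear": [-0.031,0.19,-0.145],"angular": [0,0,0.28],"grip": 0.3}
    - {"linear": [-0.036,0.22,-0.145],"angular": [0,0,0.32],"grip": 0.3}
    - {"linear": [-0.041,0.25,-0.145],"angular": [0,0,0.36],"grip": 0.3}
    - {"linear": [-0.046,0.28,-0.145],"angular": [0,0,0.4],"grip": 0.3}
    - {"linear": [-0.051,0.31,-0.145],"angular": [0,0,0.43],"grip": 0.3}
    - {"linear": [-0.055,0.335,-0.145],"angular": [0,0,0.43],"grip": 0.3}
    - {"linear": [-0.058,0.35,-0.145],"angular": [0,0,0.43],"grip": 0.3}
    - {"linear": [-0.058,0.353,-0.145],"angular": [0,0,0.43],"grip": 0.3}
    - {"linear": [-0.058,0.353,-0.145],"angular": [0,0,0.43],"grip": 0.3}
    - {"linear": [-0.058,0.353,-0.145],"angular": [0,0,0.43],"grip": 0.3}

```text
time: 19.73
eef_pos: [0.4438, -0.0493, 0.1714]
tcp_rot: [0.999, -0.039, 0.0, -0.0]
contact_force: [0.0, 0.7, -1.9]
opening: 0.0395
grasp_force: 40.6
```

Run:
```python
from h import *
from station import bot
goto(bot,.4443,-.0499,.033,-.08)
```

```text
t 19.73 at [ 0.4438 -0.0493  0.1714] lin [0.0006 0.0006 0.1384] ang [-0.    -0.     0.002] j [ 0.43  0.06 -0.4   1.91  0.03  1.18 -1.63] open 0.0395
```

Request:
step_arm:
  plan:
    - {"linear": [0,0,0.03],"angular": [0,0,0],"grip": 0.3}
    - {"linear": [0,0,0.06],"angular": [0,0,0],"grip": 0.3}
    - {"linear": [0,0,0.09],"angular": [0,0,0],"grip": 0.3}
    - {"linear": [0,0,0.12],"angular": [0,0,0],"grip": 0.3}
    - {"linear": [0,0,0.133],"angular": [0,0,0],"grip": 0.3}
    - {"linear": [0,0,0.137],"angular": [0,0,0],"grip": 0.3}
    - {"linear": [0,0,0.138],"angular": [0,0,0],"grip": 0.3}
    - {"linear": [0,0,0.138],"angular": [0,0,0],"grip": 0.3}
    - {"linear": [0,0,0.138],"angular": [0,0,0],"grip": 0.6}
    - {"linear": [0,0,0.138],"angular": [0,0,0],"grip": 0.8}
    - {"linear": [0,0,0.138],"angular": [0,0,0],"grip": 0.8}
    - {"linear": [0,0,0.138],"angular": [0,0,0],"grip": 0.8}
    - {"linear": [0,0,0.11],"angular": [0,0,0],"grip": 0.8}
    - {"linear": [0,0,0.06],"angular": [0,0,0],"grip": 0.8}
    - {"linear": [0,0,0.01],"angular": [0,0,0],"grip": 0.8}
    - {"linear": [0,0,-0.04],"angular": [0,0,0],"grip": 0.8}
    - {"linear": [0,0,-0.04],"angular": [0,0,0],"grip": 0.8}
    - {"linear": [0,0,-0.04],"angular": [0,0,0],"grip": 0.8}

```text
time: 21.98
eef_pos: [0.4434, -0.0503, 0.2108]
tcp_rot: [0.999, -0.04, -0.0, 0.0]
contact_force: [1.3, -0.3, -0.0]
opening: 0.0687
grasp_force: 0.0
```

Run:
```python
from h import *
from station import bot
goto(bot,.519,.298,.215,-.35)
```

```text
t 21.98 at [ 0.4434 -0.0503  0.2108] lin [ 0.0474 -0.3532 -0.0043] ang [0.   0.   0.27] j [ 0.44  0.03 -0.41  1.85  0.01  1.27 -1.62] open 0.0687
```

Request:
step_arm:
  plan:
    - {"linear": [0.007,-0.05,-0.005],"angular": [0,0,0.04],"grip": 0.85}
    - {"linear": [0.014,-0.1,-0.005],"angular": [0,0,0.08],"grip": 0.85}
    - {"linear": [0.02,-0.15,-0.005],"angular": [0,0,0.12],"grip": 0.85}
    - {"linear": [0.027,-0.2,-0.005],"angular": [0,0,0.16],"grip": 0.85}
    - {"linear": [0.034,-0.25,-0.005],"angular": [0,0,0.2],"grip": 0.85}
    - {"linear": [0.04,-0.3,-0.005],"angular": [0,0,0.24],"grip": 0.85}
    - {"linear": [0.045,-0.335,-0.005],"angular": [0,0,0.27],"grip": 0.85}
    - {"linear": [0.0475,-0.353,-0.005],"angular": [0,0,0.27],"grip": 0.85}
    - {"linear": [0.0475,-0.353,-0.005],"angular": [0,0,0.27],"grip": 0.85}
    - {"linear": [0.0475,-0.353,-0.005],"angular": [0,0,0.27],"grip": 0.85}
    - {"linear": [0.0475,-0.353,-0.005],"angular": [0,0,0.27],"grip": 0.85}

```text
time: 23.35
eef_pos: [0.5198, 0.2961, 0.2164]
tcp_rot: [0.985, -0.175, 0.0, 0.0]
contact_force: [0.4, 0.3, 0.2]
opening: 0.0728
grasp_force: 0.0
```

Run:
```python
from h import *
from station import bot
goto(bot,.519,.298,.1275,-.35)
d=bot.snapshot('top')
cv2.imwrite('pics/c5.png',cv2.resize(d['frame'][140:260,170:330],(800,600),interpolation=2)[...,::-1])
T=dict(np.load('top0.npz'))
for c,z in(('orange',.058),('teal',.095),('purple',.154)):
    for b in blobs(d,c):print(c,b,np.round(plane(d,b[0],z),4))
```

```text
t 23.35 at [0.5198 0.2961 0.2164] lin [-0.0015 -0.0016  0.0889] ang [ 0.001 -0.001 -0.002] j [-0.11  0.4  -0.63  1.45  0.24  1.37 -2.67] open 0.0728
orange ([312.9, 202.5], [309, 199, 9, 8, 57]) [ 0.4437 -0.049   0.058 ]
orange ([226.4, 238.3], [222, 234, 10, 10, 82]) [0.3088 0.265  0.058 ]
teal ([287.3, 200.0], [283, 196, 9, 9, 60]) [0.4492 0.0488 0.095 ]
purple ([195.4, 197.6], [189, 191, 14, 15, 169]) [0.449  0.3678 0.154 ]
purple ([118.8, 226.2], [112, 219, 15, 15, 182]) [0.3483 0.6228 0.154 ]
```

View pics/c5.png

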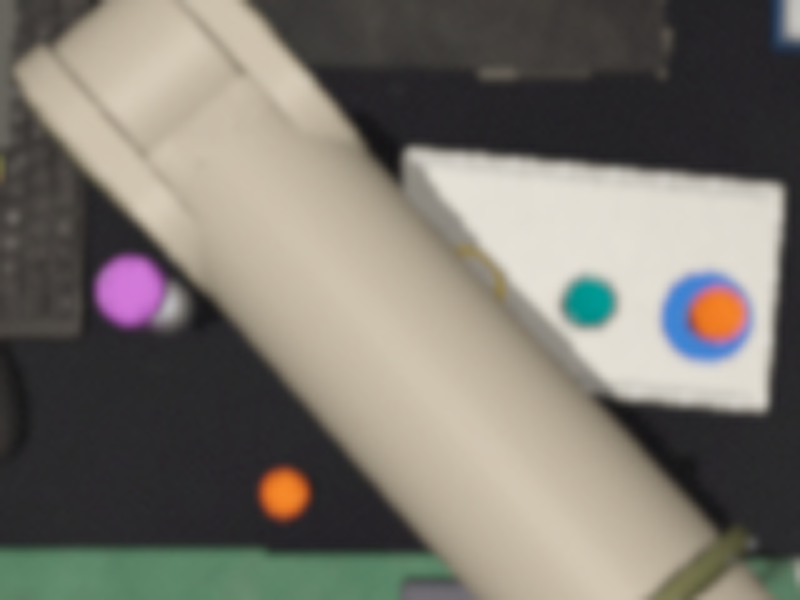

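The jar stands on the blue coaster at crop (718,315), with some parallax, and the teal tube is at (588,301). Next I'll descend on the small purple tube.

Request:
step_arm:
  plan:
    - {"linear": [-0.001,-0.001,0.03],"angular": [0,0,0],"grip": 0.85}
    - {"linear": [-0.001,-0.001,0.055],"angular": [0,0,0],"grip": 0.85}
    - {"linear": [-0.001,-0.001,0.075],"angular": [0,0,0],"grip": 0.85}
    - {"linear": [-0.001,-0.001,0.089],"angular": [0,0,0],"grip": 0.85}
    - {"linear": [-0.001,-0.001,0.089],"angular": [0,0,0],"grip": 0.85}
    - {"linear": [-0.001,-0.001,0.089],"angular": [0,0,0],"grip": 0.6}
    - {"linear": [-0.001,-0.001,0.089],"angular": [0,0,0],"grip": 0.45}
    - {"linear": [-0.001,-0.001,0.089],"angular": [0,0,0],"grip": 0.2}
    - {"linear": [-0.001,-0.001,0.089],"angular": [0,0,0],"grip": 0.2}
    - {"linear": [-0.001,-0.001,0.089],"angular": [0,0,0],"grip": 0.2}
    - {"linear": [-0.001,-0.001,0.089],"angular": [0,0,0],"grip": 0.2}
    - {"linear": [-0.001,-0.001,0.089],"angular": [0,0,0],"grip": 0.2}

```text
time: 24.9
eef_pos: [0.5193, 0.2994, 0.1284]
tcp_rot: [0.985, -0.174, 0.001, -0.001]
contact_force: [-0.1, -1.3, 7.1]
opening: 0.0322
grasp_force: 39.7
```

Run:
```python
from h import *
from station import bot
goto(bot,.5267,.0385,.2475,-.08)
d=bot.snapshot('side')
cv2.imwrite('pics/c6.png',cv2.resize(d['frame'][110:250,200:400],(800,560),interpolation=2)[...,::-1])
```

```text
t 24.9 at [0.5193 0.2994 0.1284] lin [ 0.0966  0.2424 -0.1193] ang [-0.001 -0.001 -0.27 ] j [-0.12  0.47 -0.61  1.57  0.28  1.2  -2.7 ] open 0.0322
```

View pics/c6.png

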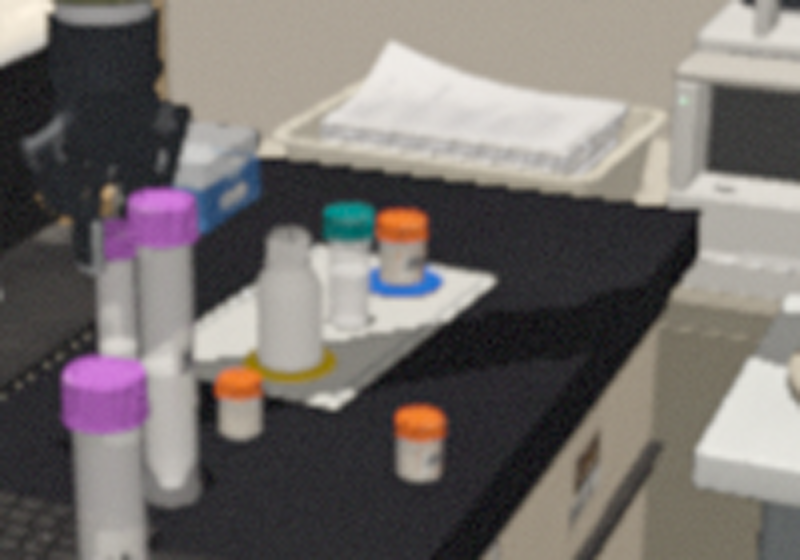

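The bottle, teal tube and jar are all standing in place, and the gripper holds the cap of the small purple tube at crop (115,240). I'll lift and carry it.

Request:
step_arm:
  plan:
    - {"linear": [0,0,-0.02],"angular": [0,0,0],"grip": 0.2}
    - {"linear": [0,0,-0.04],"angular": [0,0,0],"grip": 0.2}
    - {"linear": [0,0,-0.065],"angular": [0,0,0],"grip": 0.2}
    - {"linear": [0,0,-0.09],"angular": [0,0,0],"grip": 0.2}
    - {"linear": [0.004,0.01,-0.112],"angular": [0,0,-0.02],"grip": 0.2}
    - {"linear": [0.01,0.025,-0.12],"angular": [0,0,-0.04],"grip": 0.2}
    - {"linear": [0.018,0.045,-0.12],"angular": [0,0,-0.06],"grip": 0.2}
    - {"linear": [0.028,0.07,-0.12],"angular": [0,0,-0.09],"grip": 0.2}
    - {"linear": [0.038,0.095,-0.12],"angular": [0,0,-0.12],"grip": 0.2}
    - {"linear": [0.048,0.12,-0.12],"angular": [0,0,-0.15],"grip": 0.2}
    - {"linear": [0.058,0.145,-0.12],"angular": [0,0,-0.18],"grip": 0.2}
    - {"linear": [0.068,0.17,-0.12],"angular": [0,0,-0.21],"grip": 0.2}
    - {"linear": [0.078,0.195,-0.12],"angular": [0,0,-0.24],"grip": 0.2}
    - {"linear": [0.086,0.215,-0.12],"angular": [0,0,-0.27],"grip": 0.2}
    - {"linear": [0.092,0.231,-0.12],"angular": [0,0,-0.27],"grip": 0.2}
    - {"linear": [0.0955,0.24,-0.12],"angular": [0,0,-0.27],"grip": 0.2}
    - {"linear": [0.0965,0.2425,-0.12],"angular": [0,0,-0.27],"grip": 0.2}
    - {"linear": [0.0965,0.2425,-0.12],"angular": [0,0,-0.27],"grip": 0.2}
    - {"linear": [0.0965,0.2425,-0.12],"angular": [0,0,-0.27],"grip": 0.2}

```text
time: 27.32
eef_pos: [0.5262, 0.0391, 0.2474]
tcp_rot: [0.999, -0.039, 0.0, -0.0]
contact_force: [-0.3, 0.3, 0.1]
opening: 0.0324
grasp_force: 39.8
```

Run:
```python
from h import *
from station import bot
goto(bot,.5265,.0395,.1305,-.08)
d=bot.snapshot('side')
cv2.imwrite('pics/c7.png',cv2.resize(d['frame'][70:210,200:400],(800,560),interpolation=2)[...,::-1])
```

```text
t 27.32 at [0.5262 0.0391 0.2474] lin [ 0.0003 -0.0004  0.1169] ang [-0.    -0.     0.001] j [ 0.35  0.21 -0.56  1.59  0.11  1.38 -1.88] open 0.0324
```

View pics/c7.png

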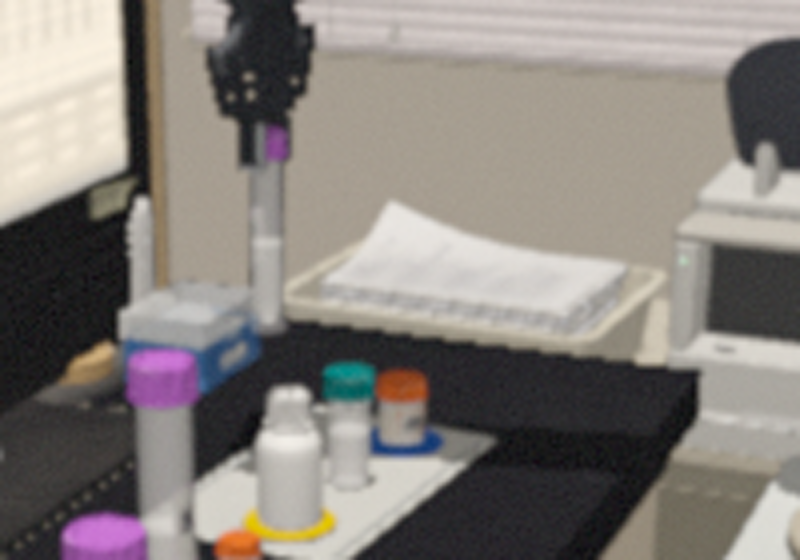

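The purple tube hangs upright at crop (267,240), above the mat behind the teal tube. I'll lower and release it.

Request:
step_arm:
  plan:
    - {"linear": [0,0,0.025],"angular": [0,0,0],"grip": 0.2}
    - {"linear": [0,0,0.05],"angular": [0,0,0],"grip": 0.2}
    - {"linear": [0,0,0.075],"angular": [0,0,0],"grip": 0.2}
    - {"linear": [0,0,0.1],"angular": [0,0,0],"grip": 0.2}
    - {"linear": [0,0,0.112],"angular": [0,0,0],"grip": 0.2}
    - {"linear": [0,0,0.116],"angular": [0,0,0],"grip": 0.2}
    - {"linear": [0,0,0.117],"angular": [0,0,0],"grip": 0.2}
    - {"linear": [0,0,0.117],"angular": [0,0,0],"grip": 0.2}
    - {"linear": [0,0,0.117],"angular": [0,0,0],"grip": 0.2}
    - {"linear": [0,0,0.117],"angular": [0,0,0],"grip": 0.45}
    - {"linear": [0,0,0.117],"angular": [0,0,0],"grip": 0.8}
    - {"linear": [0,0,0.117],"angular": [0,0,0],"grip": 0.8}
    - {"linear": [0,0,0.117],"angular": [0,0,0],"grip": 0.8}
    - {"linear": [0,0,0.09],"angular": [0,0,0],"grip": 0.8}
    - {"linear": [0,0,0.05],"angular": [0,0,0],"grip": 0.8}
    - {"linear": [0,0,0],"angular": [0,0,0],"grip": 0.8}
    - {"linear": [0,0.06,0],"angular": [0,0,0],"grip": 0.8}
    - {"linear": [0,0.12,0],"angular": [0,0,0],"grip": 0.8}
    - {"linear": [0,0.18,0],"angular": [0,0,0],"grip": 0.8}
    - {"linear": [0,0.24,0],"angular": [0,0,0],"grip": 0.8}

```text
time: 29.88
eef_pos: [0.5066, -0.2029, 0.2476]
tcp_rot: [0.999, -0.04, 0.0, 0.0]
contact_force: [1.2, 0.3, 0.3]
opening: 0.0686
grasp_force: 0.0
```

Request:
step_arm:
  plan:
    - {"linear": [0,0.05,0],"angular": [0,0,0],"grip": 0.8}
    - {"linear": [0,0.1,0],"angular": [0,0,0],"grip": 0.8}
    - {"linear": [0,0.1,0],"angular": [0,0,0],"grip": 0.8}
    - {"linear": [0,0.1,0],"angular": [0,0,0],"grip": 0.8}

```text
time: 30.38
eef_pos: [0.4992, -0.3001, 0.2471]
tcp_rot: [0.999, -0.04, -0.0, -0.0]
contact_force: [0.3, 0.6, -0.2]
opening: 0.0682
grasp_force: 0.0
```

Run:
```python
from h import *
from station import bot
t=bot.snapshot('top');s=bot.snapshot('side')
a=cv2.resize(t['frame'][140:240,230:330],(400,400),interpolation=2);b=cv2.resize(s['frame'][110:210,230:330],(400,400),interpolation=2)
cv2.imwrite('pics/c8.png',np.hstack([a,b])[...,::-1])
HSV['teal']=((78,70,50),(98,255,220));HSV['purple']=((135,60,90),(160,255,255));HSV['orange']=((3,110,110),(16,255,255))
for c,z in(('orange',.058),('teal',.095),('purple',.157)):
    for e in blobs(t,c):
        print(c,np.round(plane(t,e[0],z)[:2],4),e[0],e[1][4])
        for f in blobs(s,c):
            p,g=tri(t,e[0],s,f[0])
            if g<.009:print('   tri',np.round(p,4),round(g,4))
```

```text
orange [1.1401 0.1729] [255.2, 19.4] 38
orange [ 1.144  -0.0967] [325.6, 19.9] 30
orange [0.4446 0.2555] [229.8, 200.9] 87
   tri [0.4484 0.2578 0.035 ] 0.0056
orange [ 0.4444 -0.0497] [313.1, 202.3] 74
   tri [ 0.4468 -0.0497  0.0536] 0.0046
orange [0.3091 0.265 ] [226.4, 238.2] 86
   tri [0.3103 0.267  0.0369] 0.0045
teal [0.4492 0.0485] [287.4, 200.0] 73
   tri [0.4528 0.0493 0.0896] 0.0071
purple [0.5258 0.036 ] [293.1, 176.7] 79
   tri [0.5285 0.0356 0.1481] 0.0035
purple [0.4485 0.3671] [195.5, 197.7] 171
   tri [0.4482 0.363  0.1927] 0.004
purple [0.3484 0.6211] [119.0, 226.2] 187
   tri [0.3508 0.6098 0.1931] 0.0039
```

View pics/c8.png

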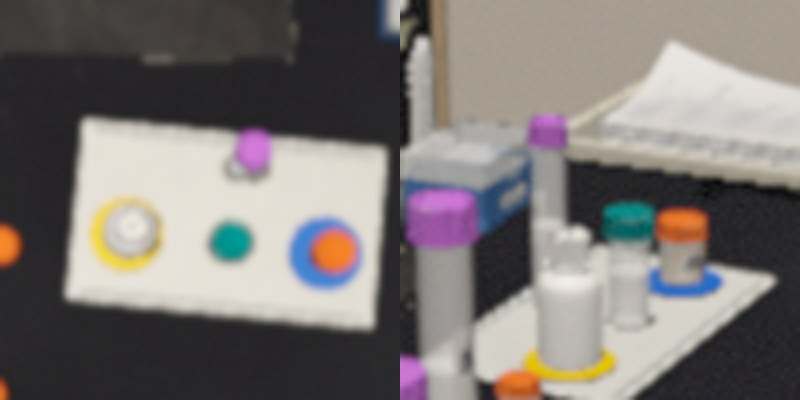

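All four containers stand upright. The jar (crop 335,252) and bottle (132,227) are on their coasters, the teal tube is at (231,241), and the purple tube is behind it at (254,150). I'll check the bottle's centre numerically before handing in.

Run:
```python
from h import *
from station import bot
T=dict(np.load('top0.npz'))
p=plane(T,(263,196.75),.106)[:2];e=np.linalg.norm(p-[.4595,.139]);print(p,e)
if e<.008: print(bot.sign_off())
```

```text
[0.45872154 0.13607233] 0.0030293972804873908
the job is handed in; nothing more can be done
None
```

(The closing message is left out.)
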